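Hang the orange dish carrier on the sprung balancer hook

TASK

Pull the red sprung hook down by its black grip, slide it along its rail so that it catches under the bail of the orange dish carrier, and let the balancer take the carrier up so that it hangs still and upright on the hook, clear of the bench. Keep the orange carrier upright throughout and leave the blue carrier where it stands.

Things in the scene. Friction and masses are not known exactly. Their poses are not given: they have to be found in the camera images.
- hook_grip (a point): Black upright round post, 24 mm dia., 46 mm tall, on a red 66 mm flange: the hook's grip, taken from above. Point on its axis, 26 mm above the flange, 20 mm below the top. Rigid with the hook; never turns. Axes: z up, y along the overhead rail, x away from the robot (yaw within 0.15 rad). Drum, rail and end posts (480 mm high) begin 115 mm beyond it along x.
- hook_seat (a point): Lowest inner point of the red hook, where a bar rests; axes as hook_grip, from which it lies 140 mm along +x and 125.5 mm down. A J of 9 mm wire in its y-z plane: shank on the -y side (centre y -18 mm), open point on the +y side (y +26 mm), its top 28 mm above here. It catches a bar by moving to +y below it, then up. Red arm's underside 80.5 mm above here.
- hook (a joint): How far the hook is pulled down (m): 0 up (start), 0.105 lower stop. A spring lifts it with 7.5 N at the top, 12 N at the bottom, damped by 50 N per m/s. Seat height is 192.5 mm minus this. Its point goes under the bails of standing carriers from 0.075 on; at the lower stop 30 mm under, the hook still 12 mm above the dishes. At 0 it passes over the bails.
- trolley (a joint): Place of the balancer drum, with hook and grip, along the rail (m), growing to +y, -0.24 to 0.24, 0 in the rail's middle. About 1 N of friction; stays where it is left. The rail's end posts stand at -0.32 and 0.32.
- orange_carrier: Carrier to hang, about 0.32 kg: orange 110 mm round base, fixed stack of clear dishes (86 mm dia., top at 66 mm), rigid orange bail of 8 mm wire in its x-z plane: legs at x = +-50 mm, top bar along x, straight for 76 mm, axis 150 mm up. Origin: centre of the underside, z up. Bar's middle within 10 mm of the hook's plane, square to the rail within 0.15 rad. Hung with the hook up: base at 46 mm.
- blue_carrier: The other carrier, alike in all but colour (blue), 150 to 250 mm along the rail from the orange one, on either side; leave it. Origin: centre of the base's underside.

How it is judged (in metres and radians):
On the way:
1. the hook is pulled down far enough to pass under the bails (its seat lower than 125 mm above the bench) (height (world z) of hook_seat below 0.125 m), for 0.2 s.
At the end, for the whole second after the job is handed in: The orange carrier hangs by its bail in the hook: base over 30 mm above the bench, centred within 40 mm of the hook's seat and 125 to 170 mm from it, tilted under 15 degrees, slower than 40 mm/s; the blue carrier stands upright (8 degrees) within 20 mm of where it was (height (world z) of orange_carrier above 0.03 m and horizontal distance between orange_carrier and hook_seat below 0.04 m and distance between orange_carrier and hook_seat between 0.125 and 0.17 m and angle between orange_carrier's own z axis and vertical below 0.26 rad and linear speed of orange_carrier below 0.04 m/s and distance of blue_carrier from where it was at the start of the episode below 0.02 m and angle between blue_carrier's own z axis and vertical below 0.15 rad); the robot touches nothing.
It fails at once if the blue carrier is shifted by more than 20 mm or tipped by more than 17 degrees (distance of blue_carrier from where it was at the start of the episode above 0.02 m or angle between blue_carrier's own z axis and vertical above 0.3 rad).
It fails at once if the orange carrier is tipped by more than 30 degrees (angle between orange_carrier's own z axis and vertical above 0.52 rad).
It also fails if it takes over 48 s, if anything falls off the work surface, if the arm or the gripper's body presses on something with over 40 N, if the wrist force passes 120 N, or if a joint passes its speed limit or range.

ROBOT

A 6-joint arm with a two-finger parallel gripper is mounted at the origin on the work surface. World frame = base frame: x ahead of the robot, y to its left, z up, the work surface at z = 0. Lengths are in m, angles in degrees, forces in N, time in s.
With the tool pointing down it reaches from about 0.4 to 0.825 m from the base axis. Payload 7 kg.
Tool frame: the origin (TCP) lies at the very end of the fingers, on their centre line; the grasp point (between the pads) lies 19 mm behind it (ctrl.hold_point_z is the distance from the TCP to the grasp point, in m); z points along the fingers, y is the line along which they close (so a half turn about z gives the same grasp; the last joint's range is limited). The gripper opens to 88 mm and grips with 3 to 60 N. Pads are 19 mm wide; open, the fingers measure 130 mm over their backs; the gripper's body (78 mm by 193 mm) begins 47 mm behind the grasp point.
Start: joints at [90.132, 20.546, 0.682, 0, -70.136, -16.507], TCP at [0.19, 0.648, 0.227] pointing down, gripper open.
Joint ranges: [-176.03, 176.03], [-82.01, 121.73], [-58.28, 71.71], [-173.87, 95.51], [-174.79, -0.11], [-173.66, 173.66]. Speed limits (degrees/s): [136.94, 136.94, 172.46, 180, 180, 180].

INTERFACE

Orientations are given as [roll, pitch, yaw] about the fixed x, y, z axes, in that order (R = Rz(yaw) Ry(pitch) Rx(roll)).
In Python, from plant import sensors, viewer, workorder, ctrl gives the robot as it stands.
- The arm moves only by the shell command python3 -m pendant 'ROWS'. ROWS is JSON, a list of rows, each a list of 3 entries, a list of its own where there are three numbers: the opening, from -1 (shut) to 1 (fully open), so that 0 is half open, then the shift along the tool's x, y, z in m, then the turn, a rotation vector about the tool's x, y, z in degrees. A call has 1 to 10 rows; each row is the pose to reach, as a shift and turn from the pose commanded when the call began, along the tool's axes at that moment; what a row does not reach only later rows make up. A row lasts 1/12 s, in which the tool goes at most 41.7 mm and 7.16 degrees, less where a joint would pass 70% of its speed; a pose out of reach is approached as far as the arm can. A call with a gripper value outside its range is refused whole. The fingers move at their own pace and stop on an object; the grip force is fixed at half the most. Time passes only in rows, so rows that repeat a pose let the fingers close. It gives the time, the measured TCP pose, the force, the opening and the grip force at its end, in the units of the state.
- sensors.get_obs(): the state, without advancing time (a new reading comes with each control period).
- viewer.snapshot(name): name is "scene" or "side" or "wrist"; returns the picture (480x640x3 uint8, red, green, blue); there is no depth.
- viewer.camera_params(name): a dict with "fx", "fy", "cx", "cy" (pixels), "dist" ([k1, k2, p1, p2, k3] as OpenCV has them; the pictures are not rectified), "extrinsics" (4x4, takes a point from world to camera coordinates). Camera axes: x right, y up, looking along -z (the intrinsics and any distortion apply to the point x, -y, -z); pixel columns grow to the right and rows downward; lengths in m; the calibration is good to about 2 mm. A picture is of the moment at which its call begins: read the wrist's pose just before it. camera_params takes no time and is no camera call; for the wrist camera it gives the pose at the moment of the call.
- workorder.close_job(): hands the job in; it is judged then, once.
The state is a dict: "clock": time; "joint_pos": joint angles; "qvel": joint speeds; "tau": joint torques, N m; "tool_pos": TCP position; "orientation": TCP orientation; "force": force on the tool from outside, world axes, zero at the start; "moment": the same for the moment, N m; "opening": finger opening in m; "gripper_force": force on a finger pad.
Only numpy, scipy, OpenCV 4.12 (cv2) and the standard library are available. Lean on these libraries where they do the work, as an engineer would, in place of code of your own. Each camera call takes 0.05 s, during which the arm holds its last target. There are 200 camera calls.

## Working session

There is one attempt and no reset: what is moved stays moved. The work goes in short steps, Python scripts to look and compute and a shell command to move; the robot and the scene stay as the last step left them, time stands still between calls to the robot, and variables do not carry over. Pictures are saved under pics/ and viewed, at most 10 in all, crops included, and the job is handed in when it is done.

```bash
mkdir -p pics
cat > h.py <<'E'
from plant import sensors, viewer, workorder, ctrl
import numpy as np, cv2
def snap(n,f):
    p=viewer.camera_params(n); im=viewer.snapshot(n); cv2.imwrite('pics/'+f,im[:,:,::-1]); return im,p
def ray(p,uv):
    K=np.array([[p['fx'],0,p['cx']],[0,p['fy'],p['cy']],[0,0,1.]])
    q=cv2.undistortPoints(np.array([[uv]],float),K,np.array(p['dist'],float))[0,0]
    E=np.array(p['extrinsics']); d=E[:3,:3].T@np.array([q[0],-q[1],-1.]); o=-E[:3,:3].T@E[:3,3]
    return o,d/np.linalg.norm(d)
def atz(p,uv,z):
    o,d=ray(p,uv); return o+d*(z-o[2])/d[2]
def proj(p,X):
    E=np.array(p['extrinsics']); c=E[:3,:3]@np.array(X)+E[:3,3]
    K=np.array([[p['fx'],0,p['cx']],[0,p['fy'],p['cy']],[0,0,1.]])
    return cv2.projectPoints(np.array([[c[0],-c[1],-c[2]]]),np.zeros(3),np.zeros(3),K,np.array(p['dist'],float))[0].ravel()
def tri(obs):
    A=np.zeros((3,3));b=np.zeros(3)
    for p,uv in obs:
        o,d=ray(p,uv);M=np.eye(3)-np.outer(d,d);A+=M;b+=M@o
    return np.linalg.solve(A,b)
E
python3 - <<'E'
from h import *
for n in ['scene','side']:
    im,p=snap(n,n+'0.png'); print(n,p)
print(sensors.get_obs())
E
```

```text
scene {'fx': 580.5573772833894, 'fy': 580.5573772833894, 'cx': 324.516648269652, 'cy': 247.10121004589809, 'dist': array([-0.16771475,  0.        ,  0.        ,  0.        ,  0.        ]), 'extrinsics': array([[-0.5461347 ,  0.83751909, -0.01728164,  0.31946723],
       [-0.46308483, -0.28465163,  0.83936041,  0.08474021],
       [ 0.69806112,  0.46640671,  0.54330052, -1.31820374],
       [ 0.        ,  0.        ,  0.        ,  1.        ]])}
side {'fx': 437.6112902181165, 'fy': 437.6112902181165, 'cx': 321.1424796377717, 'cy': 241.7401932614234, 'dist': array([-0.0118339,  0.       ,  0.       ,  0.       ,  0.       ]), 'extrinsics': array([[ 0.98337196, -0.18092105, -0.01572108, -0.58474989],
       [ 0.11216337,  0.53699667,  0.83609447, -0.23111423],
       [-0.14282492, -0.82395519,  0.54836018, -0.72080284],
       [ 0.        ,  0.        ,  0.        ,  1.        ]])}
{'clock': 0.1, 'joint_pos': array([ 9.01319557e+01,  2.05876554e+01,  6.38531712e-01, -1.82345948e-02,
       -7.01367011e+01, -1.65060871e+01]), 'qvel': array([-0.02946314, -0.09246493,  0.2060008 ,  0.11226938,  0.06192093,
        0.01065376]), 'tau': array([-1.33160742e-03, -5.84164596e+01,  2.93751848e+01,  7.01553851e+00,
        1.01739261e-02, -5.05938510e-05]), 'tool_pos': array([0.19019684, 0.64718138, 0.22570743]), 'orientation': array([ 1.79912841e+02, -7.95045553e-03, -1.63803339e+01]), 'force': array([-0.3781348 ,  0.94696749,  0.5189959 ]), 'moment': array([-0.00925587, -0.01661421, -0.06916837]), 'gripper_force': 0.0, 'opening': 0.0870970601592254}
```

View pics/scene0.png

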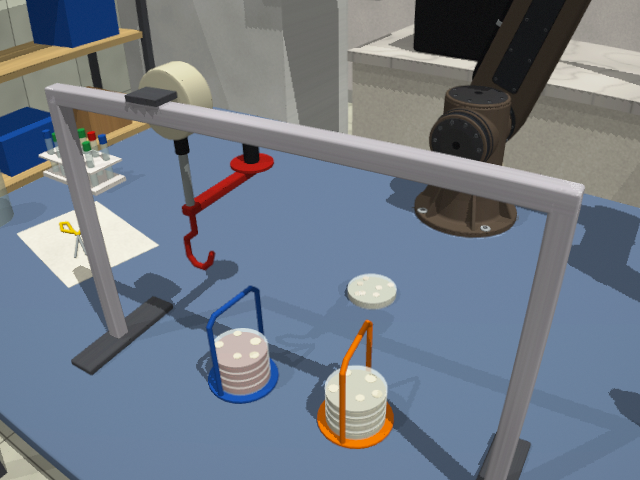

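View pics/side0.png

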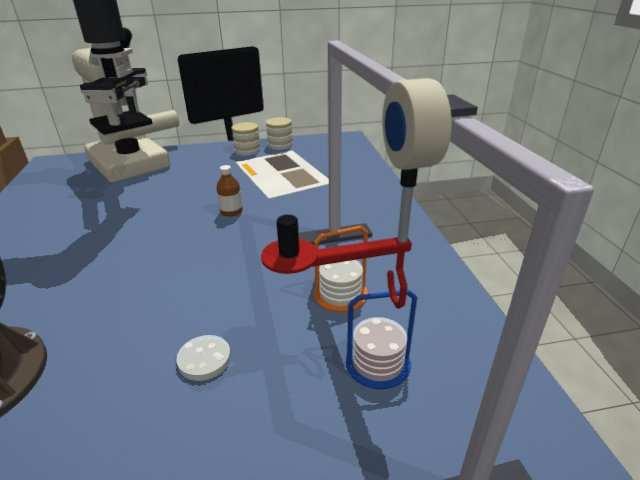

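The scene camera looks back at the robot (+y to the right). It shows the hook at about (200,262), the blue carrier at (243,375) and the orange carrier at (355,415), so the blue one stands between hook and orange. In the side view the grip's post top is at (287,219), the orange bail spans (318,239)-(366,229) and the blue bail (351,297)-(412,293).

Run:
```python
from h import *
S=viewer.camera_params('scene');D=viewer.camera_params('side')
t=lambda a,b:print(np.round(tri([(S,a),(D,b)]),4))
print('flange');t((252,163),(289,256)); print('post top side z.338',atz(D,(287,219),.338)); print('flange z.292', atz(D,(289,256),.292),atz(S,(252,163),.292))
print('seat');t((202,264),(398,302))
for n,a,b,c,d in [('or',(343,371),(368,325),(318,239),(366,229)),('bl',(211,326),(256,290),(351,297),(412,293))]:
    print(n);[print(np.round(atz(p,q,.15),4)) for p,q in ((S,a),(S,b),(D,c),(D,d))]
print('bases');t((355,419),(341,292));t((243,378),(379,363))
print('rail');t((60,92),(338,45));t((568,190),(570,195))
# colour ellipses of bases
for f,p in (('scene0',S),('side0',D)):
    im=cv2.imread(f'pics/{f}.png');h=cv2.cvtColor(im,cv2.COLOR_BGR2HSV)
    for n,lo,hi in(('or',(8,200,120),(18,255,255)),('bl',(105,200,80),(118,255,255))):
        m=cv2.inRange(h,lo,hi);k,l,s,c=cv2.connectedComponentsWithStats(m)
        print(f,n,[tuple(x) for x in s[1:] if x[4]>150])
```

```text
flange
[ 0.5315 -0.1592  0.288 ]
post top side z.338 [ 0.53245703 -0.16072836  0.338     ]
flange z.292 [ 0.53147706 -0.16561709  0.292     ] [ 0.53716709 -0.15363981  0.292     ]
seat
[ 0.6717 -0.1512  0.1881]
or
[0.7083 0.11   0.15  ]
[0.6188 0.0935 0.15  ]
[0.6059 0.0795 0.15  ]
[0.6997 0.095  0.15  ]
bl
[ 0.7314 -0.0815  0.15  ]
[ 0.637  -0.0802  0.15  ]
[ 0.6263 -0.0881  0.15  ]
[ 0.7187 -0.0975  0.15  ]
bases
[0.6547 0.0981 0.0023]
[ 0.6768 -0.092  -0.0011]
rail
[ 0.6285 -0.331   0.4787]
[0.9381 0.1663 0.3746]
scene0 or [(np.int32(317), np.int32(320), np.int32(76), np.int32(129), np.int32(1738))]
scene0 bl [(np.int32(53), np.int32(0), np.int32(66), np.int32(48), np.int32(2555)), (np.int32(0), np.int32(107), np.int32(53), np.int32(69), np.int32(2752)), (np.int32(207), np.int32(286), np.int32(71), np.int32(117), np.int32(1256))]
side0 or [(np.int32(314), np.int32(227), np.int32(53), np.int32(21), np.int32(177)), (np.int32(315), np.int32(267), np.int32(32), np.int32(45), np.int32(225))]
side0 bl [(np.int32(346), np.int32(291), np.int32(70), np.int32(98), np.int32(1066))]
```

Run:
```python
from h import *
S=viewer.camera_params('scene');D=viewer.camera_params('side')
for p,a,b in ((S,(55,92),(570,194)),(S,(85,87),(570,181)),(D,(330,44),(540,196)),(D,(343,41),(572,185))):
    A=atz(p,a,.48);B=atz(p,b,.48);d=B-A;print(A,B,np.arctan2(-d[0],d[1]) if d[1]>0 else np.arctan2(d[0],-d[1]))
# side image crop & scene crop joined
a=cv2.imread('pics/scene0.png')[270:450,190:400];b=cv2.imread('pics/side0.png')[210:390,240:450]
cv2.imwrite('pics/c1.png',cv2.resize(np.hstack([a,b]),(800,343),interpolation=cv2.INTER_CUBIC))
```

```text
[ 0.81269419 -0.17706453  0.48      ] [0.77899853 0.32546638 0.48      ] 0.06695169096478638
[ 0.7874784  -0.15804078  0.48      ] [0.75950535 0.32110775 0.48      ] 0.058314555601195965
[0.62278942 0.04578226 0.48      ] [ 0.63530484 -0.40828949  0.48      ] 0.02755567771549835
[0.64495145 0.06483551 0.48      ] [ 0.65816149 -0.40076651  0.48      ] 0.0283643473269968
```

View pics/c1.png

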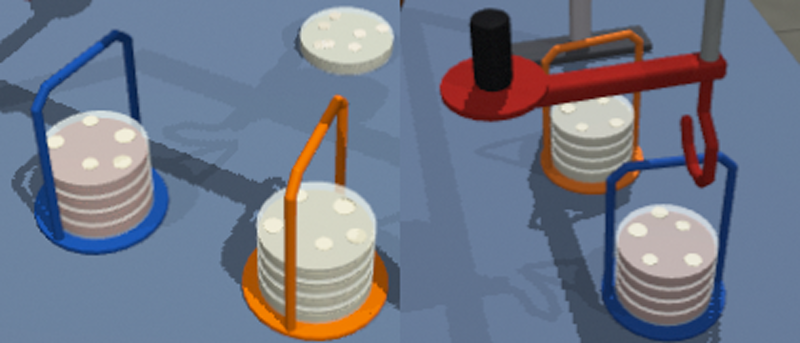

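The orange carrier sits upright at about (0.655, 0.098), the blue one at about (0.677, −0.092), and the grip at about (0.532, −0.160). The rail's yaw is about 0.05 rad. First I rise and turn so the tool axes line up with the rail.

```bash
python3 -m pendant '[[1,[0,0,-0.04],[0,0,-6]],[1,[0,0,-0.08],[0,0,-12]],[1,[0,0,-0.12],[0,0,-18]],[1,[0,0,-0.16],[0,0,-19.3]],[1,[0,0,-0.19],[0,0,-19.3]],[1,[0,0,-0.19],[0,0,-19.3]]]'
```

```text
clock: 0.6
tool_pos: [0.1913, 0.6488, 0.4244]
orientation: [-179.4, -0.2, 2.9]
force: [0.4, -0.8, 0.5]
opening: 0.0874
gripper_force: 0.0
```

```bash
python3 -m pendant '[[1,[0.025,0.033,0],[0,0,0]],[1,[0.05,0.066,0],[0,0,0]],[1,[0.075,0.1,0],[0,0,0]],[1,[0.1,0.133,0],[0,0,0]],[1,[0.125,0.166,0],[0,0,0]],[1,[0.15,0.2,0],[0,0,0]],[1,[0.175,0.233,0],[0,0,0]],[1,[0.2,0.266,0],[0,0,0]],[1,[0.225,0.3,0],[0,0,0]],[1,[0.25,0.333,0],[0,0,0]]]' && python3 -m pendant '[[1,[0.01,0.04,0],[0,0,0]],[1,[0.02,0.08,0],[0,0,0]],[1,[0.03,0.12,0],[0,0,0]],[1,[0.04,0.16,0],[0,0,0]],[1,[0.05,0.2,0],[0,0,0]],[1,[0.06,0.24,0],[0,0,0]],[1,[0.06,0.28,0],[0,0,0]],[1,[0.06,0.32,0],[0,0,0]],[1,[0.06,0.36,0],[0,0,0]],[1,[0.06,0.36,0],[0,0,0]]]'
```

```text
clock: 1.43
tool_pos: [0.4575, 0.3261, 0.4164]
orientation: [-180.0, 0.0, 2.9]
force: [1.6, 0.9, 1.0]
opening: 0.0875
gripper_force: 0.0
clock: 2.27
tool_pos: [0.5346, -0.034, 0.4164]
orientation: [179.9, 0.0, 2.6]
force: [0.1, 2.1, -0.2]
opening: 0.0873
gripper_force: 0.0
```

```bash
python3 -m pendant '[[1,[-0.005,0.04,0],[0,0,0]],[1,[-0.01,0.08,0],[0,0,0]],[1,[-0.01,0.12,0],[0,0,0]],[1,[-0.01,0.12,0],[0,0,0]],[1,[-0.01,0.12,0],[0,0,0]]]'
python3 - <<'E'
from h import *
im,p=snap('wrist','w1.png'); o=sensors.get_obs()
print(o['tool_pos'],o['orientation'],-p['extrinsics'][:3,:3].T@p['extrinsics'][:3,3],proj(p,[.532,-.16,.338]))
np.save('w1.npy',p,allow_pickle=True)
E
```

```text
clock: 2.68
tool_pos: [0.5308, -0.1507, 0.4157]
orientation: [-180.0, 0.1, 2.7]
force: [1.3, -0.5, -0.8]
opening: 0.0876
gripper_force: 0.0
[ 0.53096818 -0.14953944  0.41589679] [-1.79982373e+02  6.28884264e-02  2.79500722e+00] [ 0.61471165 -0.14796056  0.57458015] [332.55981062 249.78132014]
```

View pics/w1.png

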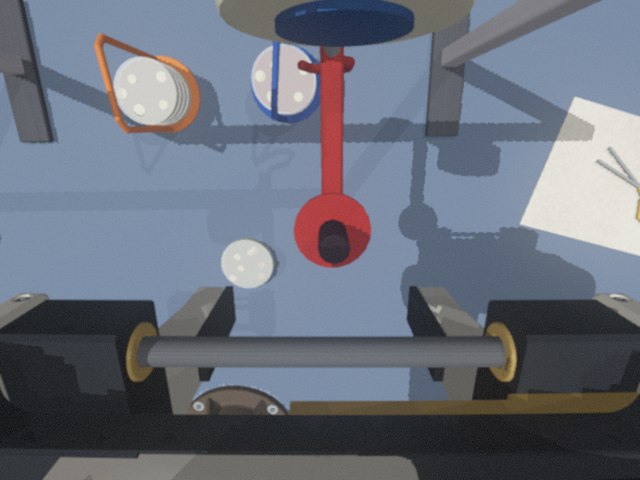

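The wrist view shows the post top at (333,248) on the flange at (332,230), within 2 px of the prediction. The red arm runs up to (332,50), the orange bail is at (99,38)-(123,129) and the blue bail at (275,43)-(275,118).

Run:
```python
from h import *
p=np.load('w1.npy',allow_pickle=True).item()
print('post',atz(p,(333,248),.338))
a=atz(p,(332.5,230),.290);b=atz(p,(332,60),.28);print(a,b,np.arctan2(b[1]-a[1],b[0]-a[0]))
a=np.array([atz(p,q,.15) for q in((99,38),(123,129),(275,43),(275,118))]);print(a)
print(atz(p,(49,140),0.01),atz(p,(428,135),.01),atz(p,(459,135),.01),atz(p,(22,142),.01))
im=cv2.imread('pics/w1.png');h=cv2.cvtColor(im,cv2.COLOR_BGR2HSV)
m=cv2.inRange(h,(0,180,80),(5,255,255))|cv2.inRange(h,(175,180,80),(180,255,255))
for r in (80,110,140,170,185):
    c=np.where(m[r,280:400])[0]+280;print(r,c.min(),c.max(),atz(p,(c.mean(),r),.28))
o=np.load('w1.npy',allow_pickle=True)
```

```text
post [ 0.53336915 -0.16023929  0.338     ]
[ 0.53300836 -0.16138487  0.29      ] [ 0.66516451 -0.15388927  0.28      ] 0.0566570158437584
[[ 0.69918604  0.09908427  0.15      ]
 [ 0.60437423  0.08379796  0.15      ]
 [ 0.70145188 -0.09359751  0.15      ]
 [ 0.62389755 -0.09423034  0.15      ]]
[0.5798551  0.28099254 0.01      ] [ 0.61311654 -0.31438848  0.01      ] [ 0.61556633 -0.36280105  0.01      ] [0.57518538 0.32557511 0.01      ]Traceback (most recent call last):
  File "<stdin>", line 10, in <module>
    return umr_minimum(a, axis, None, out, keepdims, initial, where)
ValueError: zero-size array to reduction operation minimum which has no identity
```

```bash
python3 -m pendant '[[1,[0.002,0.0105,0.03],[0,0,-0.4]],[1,[0.002,0.0105,0.06],[0,0,-0.4]],[1,[0.002,0.0105,0.09],[0,0,-0.4]],[1,[0.002,0.0105,0.111],[0,0,-0.4]],[1,[0.002,0.0105,0.111],[0,0,-0.4]]]' && python3 -m pendant '[[-1,[0,0,0],[0,0,0]],[-1,[0,0,0],[0,0,0]],[-1,[0,0,0],[0,0,0]],[-1,[0,0,0],[0,0,0]],[-1,[0,0,0],[0,0,0]],[-1,[0,0,0],[0,0,0]],[-1,[0,0,0],[0,0,0]],[-1,[0,0,0],[0,0,0]],[-1,[0,0,0],[0,0,0]]]'
```

```text
clock: 3.15
tool_pos: [0.5316, -0.1573, 0.3007]
orientation: [-179.9, 0.4, 3.4]
force: [-1.0, -0.5, -1.5]
opening: 0.0877
gripper_force: 0.0
clock: 3.9
tool_pos: [0.5337, -0.1593, 0.3056]
orientation: [180.0, -0.0, 3.3]
force: [-0.3, 0.7, -0.2]
opening: 0.033
gripper_force: 0.0
```

```bash
python3 -m pendant '[[-1,[0,0,0],[0,0,0]],[-1,[0,0,0],[0,0,0]],[-1,[0,0,0],[0,0,0]],[-1,[0,0,0],[0,0,0]],[-1,[0,0,0],[0,0,0]]]'
```

```text
clock: 4.32
tool_pos: [0.5337, -0.1593, 0.3056]
orientation: [180.0, 0.0, 3.3]
force: [0.7, 0.6, 0.6]
opening: 0.0238
gripper_force: 30.0
```

```bash
python3 -m pendant '[[-1,[0,-0.01,0],[0,0,0]],[-1,[0,-0.03,0],[0,0,0]],[-1,[0,-0.05,0],[0,0,0]],[-1,[0,-0.07,0],[0,0,0]],[-1,[0,-0.09,0],[0,0,0]],[-1,[0,-0.11,0],[0,0,0]],[-1,[0,-0.13,0],[0,0,0]],[-1,[0,-0.15,0],[0,0,0]],[-1,[0,-0.165,0],[0,0,0]],[-1,[0,-0.165,0],[0,0,0]]]' && python3 -m pendant '[[-1,[0,0,0.01],[0,0,0]],[-1,[0,0,0.02],[0,0,0]],[-1,[0,0,0.03],[0,0,0]],[-1,[0,0,0.04],[0,0,0]],[-1,[0,0,0.05],[0,0,0]],[-1,[0,0,0.06],[0,0,0]],[-1,[0,0,0.07],[0,0,0]],[-1,[0,0,0.08],[0,0,0]],[-1,[0,0,0.09],[0,0,0]],[-1,[0,0,0.097],[0,0,0]]]' && python3 -m pendant '[[-1,[0,0,0],[0,0,0]],[-1,[0,0,0],[0,0,0]],[-1,[0,0,0],[0,0,0]],[-1,[0,0,0],[0,0,0]]]'
python3 - <<'E'
from h import *
im,p=snap('scene','s2.png');im2,p2=snap('side','d2.png')
cv2.imwrite('pics/c2.png',cv2.resize(np.hstack([im[150:470,150:460],im2[150:470,200:510]])[:,:,::-1],(800,413)))
E
```

```text
clock: 5.15
tool_pos: [0.5241, 0.008, 0.3055]
orientation: [-179.9, -0.0, 3.4]
force: [0.0, -0.7, -0.8]
opening: 0.0231
gripper_force: 30.0
clock: 5.98
tool_pos: [0.5243, 0.0049, 0.21]
orientation: [180.0, -0.1, 3.3]
force: [-6.4, 0.1, 15.1]
opening: 0.0234
gripper_force: 30.0
clock: 6.32
tool_pos: [0.5243, 0.0049, 0.2101]
orientation: [180.0, -0.1, 3.3]
force: [-6.1, 0.2, 11.2]
opening: 0.0238
gripper_force: 30.0
```

View pics/c2.png

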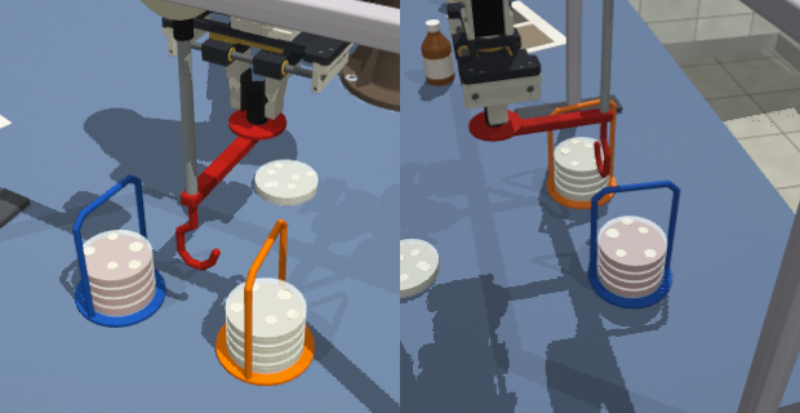

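The hook is down between the carriers, with its seat at about 97 mm and its open point facing the orange bail. Nothing has been disturbed. Next I check the remaining distance.

Run:
```python
from h import *
S=viewer.camera_params('scene');D=viewer.camera_params('side')
f=lambda x,y:(x*.775+150,y*.775+150)
g=lambda x,y:((x-400)*.775+200,y*.775+150)
print(tri([(S,f(203,266)),(D,g(604,174))]),'expect seat~.093z')
for q in((S,f(249,264)),(S,f(282,224)),(D,g(558,110)),(D,g(613,101))):print(atz(q[0],q[1],.15))
```

```text
[0.661901   0.01813147 0.08680167] expect seat~.093z
[0.68404413 0.09500875 0.15      ]
[0.61596823 0.09272737 0.15      ]
[0.61607785 0.09027462 0.15      ]
[0.69865263 0.09783853 0.15      ]
```

```bash
python3 -m pendant '[[-1,[0,-0.008,0],[0,0,0]],[-1,[0,-0.018,0],[0,0,0]],[-1,[0,-0.028,0],[0,0,0]],[-1,[0,-0.038,0],[0,0,0]],[-1,[0,-0.048,0],[0,0,0]],[-1,[0,-0.058,0],[0,0,0]],[-1,[0,-0.068,0],[0,0,0]],[-1,[0,-0.076,0],[0,0,0]],[-1,[0,-0.076,0],[0,0,0]],[-1,[0,-0.076,0],[0,0,0]]]'
python3 - <<'E'
from h import *
im,p=snap('scene','s3.png');im2,p2=snap('side','d3.png')
cv2.imwrite('pics/c3.png',np.hstack([cv2.resize(im[300:450,300:450],(400,400)),cv2.resize(im2[190:340,280:430],(400,400))])[:,:,::-1])
E
```

```text
clock: 7.25
tool_pos: [0.5199, 0.0815, 0.21]
orientation: [180.0, -0.1, 3.4]
force: [-4.8, -0.4, 11.1]
opening: 0.0235
gripper_force: 30.0
```

View pics/c3.png

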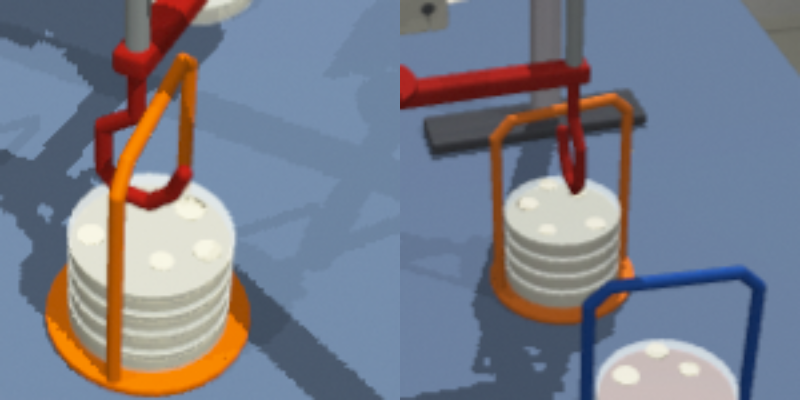

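The bar now lies between the shank and the point of the hook, above the seat, and the carrier stands upright. I let it rise slowly.

```bash
python3 -m pendant '[[-1,[0,0,-0.006],[0,0,0]],[-1,[0,0,-0.012],[0,0,0]],[-1,[0,0,-0.018],[0,0,0]],[-1,[0,0,-0.024],[0,0,0]],[-1,[0,0,-0.03],[0,0,0]],[-1,[0,0,-0.036],[0,0,0]],[-1,[0,0,-0.04],[0,0,0]],[-1,[0,0,-0.044],[0,0,0]],[-1,[0,0,-0.048],[0,0,0]],[-1,[0,0,-0.05],[0,0,0]]]' && python3 -m pendant '[[-1,[0,0,-0.002],[0,0,0]],[-1,[0,0,-0.004],[0,0,0]],[-1,[0,0,-0.006],[0,0,0]],[-1,[0,0,-0.008],[0,0,0]],[-1,[0,0,-0.008],[0,0,0]],[-1,[0,0,-0.008],[0,0,0]]]'
python3 - <<'E'
from h import *
im,p=snap('scene','s4.png');im2,p2=snap('side','d4.png')
cv2.imwrite('pics/c4.png',np.hstack([cv2.resize(im[290:450,290:450],(400,400)),cv2.resize(im2[180:340,280:440],(400,400))])[:,:,::-1])
E
```

```text
clock: 8.18
tool_pos: [0.5199, 0.0811, 0.26]
orientation: [-180.0, -0.1, 3.3]
force: [-2.1, -0.2, 4.5]
opening: 0.0231
gripper_force: 30.0
clock: 8.68
tool_pos: [0.5199, 0.0811, 0.2676]
orientation: [-180.0, -0.1, 3.3]
force: [-2.9, -0.1, 7.1]
opening: 0.0235
gripper_force: 30.0
```

View pics/c4.png

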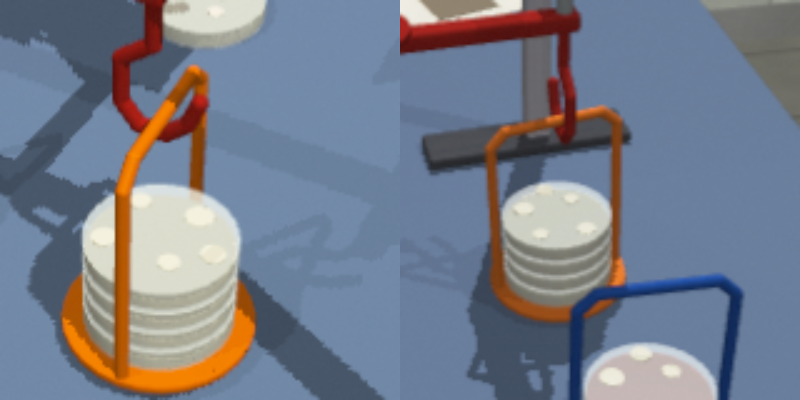

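The bar is caught in the hook and the carrier is upright. I continue up to the top at the same gentle pace.

```bash
python3 -m pendant '[[-1,[0,0,-0.003],[0,0,0]],[-1,[0,0,-0.007],[0,0,0]],[-1,[0,0,-0.011],[0,0,0]],[-1,[0,0,-0.015],[0,0,0]],[-1,[0,0,-0.019],[0,0,0]],[-1,[0,0,-0.023],[0,0,0]],[-1,[0,0,-0.027],[0,0,0]],[-1,[0,0,-0.031],[0,0,0]],[-1,[0,0,-0.034],[0,0,0]],[-1,[0,0,-0.036],[0,0,0]]]' && python3 -m pendant '[[-1,[0,0,0],[0,0,0]],[-1,[0,0,0],[0,0,0]],[-1,[0,0,0],[0,0,0]],[-1,[0,0,0],[0,0,0]],[-1,[0,0,0],[0,0,0]],[-1,[0,0,0],[0,0,0]],[-1,[0,0,0],[0,0,0]],[-1,[0,0,0],[0,0,0]],[-1,[0,0,0],[0,0,0]],[-1,[0,0,0],[0,0,0]]]'
python3 - <<'E'
from h import *
im,p=snap('scene','s5.png');im2,p2=snap('side','d5.png')
cv2.imwrite('pics/c5.png',np.hstack([cv2.resize(im[250:450,270:470],(400,400)),cv2.resize(im2[150:350,250:450],(400,400))])[:,:,::-1])
E
```

```text
clock: 9.62
tool_pos: [0.5198, 0.0814, 0.3031]
orientation: [-180.0, -0.0, 3.3]
force: [-2.0, -0.6, 4.2]
opening: 0.0232
gripper_force: 30.0
clock: 10.45
tool_pos: [0.5198, 0.0814, 0.3026]
orientation: [180.0, -0.0, 3.3]
force: [-1.3, -1.0, 5.2]
opening: 0.0234
gripper_force: 30.0
```

View pics/c5.png

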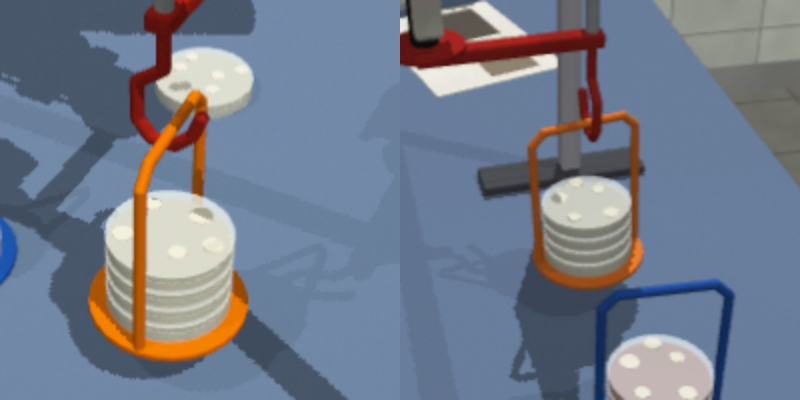

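The carrier hangs upright, clear of the bench. I open the gripper, let it settle, then back straight up.

```bash
python3 -m pendant '[[0,[0,0,0],[0,0,0]],[0,[0,0,0],[0,0,0]],[0.5,[0,0,0],[0,0,0]],[1,[0,0,0],[0,0,0]],[1,[0,0,0],[0,0,0]],[1,[0,0,0],[0,0,0]],[1,[0,0,0],[0,0,0]],[1,[0,0,0],[0,0,0]],[1,[0,0,0],[0,0,0]],[1,[0,0,0],[0,0,0]]]' && python3 -m pendant '[[1,[0,0,-0.015],[0,0,0]],[1,[0,0,-0.04],[0,0,0]],[1,[0,0,-0.07],[0,0,0]],[1,[0,0,-0.1],[0,0,0]],[1,[-0.03,0,-0.1],[0,0,0]],[1,[-0.06,0,-0.1],[0,0,0]],[1,[-0.06,0,-0.1],[0,0,0]],[1,[-0.06,0,-0.1],[0,0,0]],[1,[-0.06,0,-0.1],[0,0,0]],[1,[-0.06,0,-0.1],[0,0,0]]]' && for i in 1 2; do python3 -m pendant '[[1,[0,0,0],[0,0,0]],[1,[0,0,0],[0,0,0]],[1,[0,0,0],[0,0,0]],[1,[0,0,0],[0,0,0]],[1,[0,0,0],[0,0,0]],[1,[0,0,0],[0,0,0]],[1,[0,0,0],[0,0,0]],[1,[0,0,0],[0,0,0]],[1,[0,0,0],[0,0,0]],[1,[0,0,0],[0,0,0]]]'; done
python3 - <<'E'
from h import *
ims=[]
for i in range(8):
    im,p=snap('scene',f's6{i}.png');ims.append(im.astype(int))
im2,p2=snap('side','d6.png')
print([int((abs(a-ims[0])[250:470,270:470].max(2)>40).sum()) for a in ims])
cv2.imwrite('pics/c6.png',np.hstack([cv2.resize(im[150:450,180:480],(400,400)),cv2.resize(im2[100:400,200:500],(400,400))])[:,:,::-1])
E
```

```text
clock: 11.38
tool_pos: [0.5198, 0.0814, 0.3026]
orientation: [-180.0, -0.0, 3.3]
force: [0.1, 0.4, -0.6]
opening: 0.0841
gripper_force: 0.0
clock: 12.22
tool_pos: [0.4602, 0.078, 0.4023]
orientation: [180.0, 0.0, 3.3]
force: [0.4, 0.4, -0.4]
opening: 0.0877
gripper_force: 0.0
clock: 13.05
tool_pos: [0.4599, 0.0779, 0.4026]
orientation: [-180.0, -0.0, 3.3]
force: [0.4, 0.4, -0.7]
opening: 0.0876
gripper_force: 0.0
clock: 13.88
tool_pos: [0.4599, 0.0779, 0.4026]
orientation: [-180.0, -0.0, 3.3]
force: [-0.1, 0.6, 0.2]
opening: 0.0878
gripper_force: 0.0
[0, 0, 0, 0, 0, 0, 0, 0]
```

View pics/c6.png

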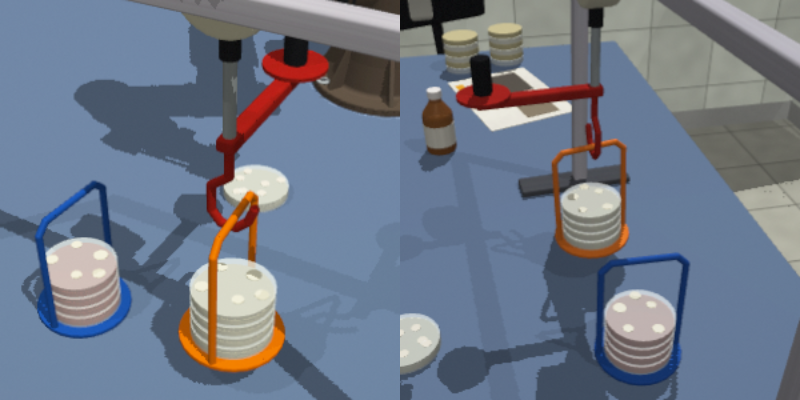

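The carrier hangs still and upright in the hook, the blue carrier stands where it was, and the arm is clear.

```bash
python3 -c "
from plant import workorder;print(workorder.close_job())"
```

```text
the job is handed in; nothing more can be done
None
```

The job is handed in: the last pictures, at about 14 s, show the orange carrier hanging still and upright on the raised hook, the blue carrier where it stood, and the arm clear; no verdict was returned.

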